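Wipe the viewer glass, then click the focus lever three notches on and hold it

TASK

Get the plate viewer ready for an exposure: take the wiper block, press it gently on the raised glass at the end far from the lever and wipe along, pressing all the way, to the end next to the lever, then stand the wiper back on the bench on its rubber face and let go of it. Then take the focus lever by its upright knob, move it exactly three clicks on from its rest, never past the third, and finish while still holding the knob there with the lever still, because the lever springs back when it is let go. Leave the petri dish, the little case and the metal block where they are.

Things in the scene. Friction and masses are not known exactly. Their poses are not given: they have to be found in the camera images.
- viewer: plate viewer, a flat white case fixed to the bench, 100 x 200 mm (its x, y), top face 45 mm above the bench. Origin: centre of its underside; z up. The raised glass is on its left (+y) part, the focus lever on its right (-y) part
- glass: the viewer's raised clear glass on a black bed, 64 mm (x) x 110 mm (y), its axes parallel to the viewer's. Origin: centre of its upper face, 52 mm above the bench. Sprung: it sinks straight down about 1 mm for each 2 N (after a first 1 N or so) and bottoms at 6 mm (about 13 N). The lever is beyond its -y end; the wipe goes from +y to -y
- wiper: loose grey wiper block, about 120 g, standing on its rubber face. Foot 72 mm (x) x 26 mm (y) x 13 mm high; on it an upright grip plate 44 mm (x) x 14 mm thick (y), from 13 to 58 mm above the underside. Origin: centre of the underside (the rubber face); z up
- wiper_grip (a point): point inside the wiper's grip plate, 38 mm above its underside: a good place to grip. In the wipe the wiper's long x axis lies across the glass (along the glass's x, either way round), centred on the glass's width; with the wiper's middle 42 mm from the glass's centre the foot is level with the glass's end
- lever_hinge (a point): point on the lever's vertical hinge axis, 45 mm above the bench. A sprung plunger on the lever rides over a toothed quadrant: at the knob it takes up to about 10 N to climb a tooth, falling to 1 to 3 N as the plunger drops into the next notch, then jumping up again. A return spring (about 5 N at the knob) drives the lever all the way home when let go
- focus_lever (a joint): turn of the focus lever about its vertical hinge, rad. 0 = rest against its stop, the arm pointing nearly to the viewer's -x side (0.15 rad turned towards its -y side). Grows counter-clockwise seen from above, the knob going towards the viewer's -y side. One click each 0.25 rad (22 mm of knob travel); notches at 0.25, 0.50, 0.75, 1.00, 1.25
- knob: upright black cylindrical knob at the end of the lever, 18 mm in diameter, 38 mm tall, its foot 61 mm and its top 99 mm above the bench (the arm under it is 14 mm wide, its top at 61 mm). Its axis is 90 mm from the hinge axis. It turns freely on its pin. Origin: centre of its foot
- knob_grip (a point): point on the knob's axis 25 mm above its foot, 86 mm above the bench: a good height to take it
- petri_dish: petri dish, 91 mm across, 16 mm high, lying on the bench to the right: a bystander
- strip_case: small hinged green and clear case, 38 x 75 x 22 mm, on the bench to the right: a bystander
- spare_block: aluminium heating block with holes, 46 x 72 x 40 mm, on the bench far to the left: a bystander

How it is judged:
On the way, in this order (a step that is already met when the one before it is completed fails the run):
1. the wiper is pressed on the glass at the end far from the lever (contact force between wiper and glass above 1.5 N and y of wiper in the frame of glass between 0.03 and 0.065 m and x of wiper in the frame of glass between -0.015 and 0.015 m and angle between the x axis of wiper and the x axis of glass, either way round below 0.2 rad and angle between wiper's own z axis and vertical below 0.15 rad), for 0.1 s.
2. still pressed on, it passes the first third (contact force between wiper and glass above 1.5 N and y of wiper in the frame of glass between 0.01 and 0.024 m and x of wiper in the frame of glass between -0.015 and 0.015 m and angle between the x axis of wiper and the x axis of glass, either way round below 0.2 rad and angle between wiper's own z axis and vertical below 0.15 rad), for 0.04 s.
3. still pressed on, it passes just beyond the middle (contact force between wiper and glass above 1.5 N and y of wiper in the frame of glass between -0.016 and -0.002 m and x of wiper in the frame of glass between -0.015 and 0.015 m and angle between the x axis of wiper and the x axis of glass, either way round below 0.2 rad and angle between wiper's own z axis and vertical below 0.15 rad), for 0.04 s.
4. still pressed on, it reaches the end next to the lever (contact force between wiper and glass above 1.5 N and y of wiper in the frame of glass between -0.065 and -0.03 m and x of wiper in the frame of glass between -0.015 and 0.015 m and angle between the x axis of wiper and the x axis of glass, either way round below 0.2 rad and angle between wiper's own z axis and vertical below 0.15 rad), for 0.04 s.
5. the wiper stands on the bench on its rubber face, let go, with the lever at rest (height (world z) of wiper below 0.006 m and angle between wiper's own z axis and vertical below 0.1 rad and linear speed of wiper below 0.02 m/s and contact force between the fingers and wiper below 0.1 N and value of joint focus_lever below 0.1 rad), for 0.2 s.
6. the fingers have the lever at the first click (height (world z) of wiper below 0.006 m and angle between wiper's own z axis and vertical below 0.1 rad and linear speed of wiper below 0.02 m/s and contact force between the fingers and wiper below 0.1 N and value of joint focus_lever between 0.16 and 0.34 rad and contact force between the fingers and knob above 0.5 N), for 0.02 s.
7. the second click (height (world z) of wiper below 0.006 m and angle between wiper's own z axis and vertical below 0.1 rad and linear speed of wiper below 0.02 m/s and contact force between the fingers and wiper below 0.1 N and value of joint focus_lever between 0.41 and 0.59 rad and contact force between the fingers and knob above 0.5 N), for 0.02 s.
At the end, for the whole second after the job is handed in: Still holding: the focus lever stands still (under 0.1 rad/s) in the third notch (0.66 to 0.84 rad) with the fingers on its knob (over 0.5 N); the wiper stands on the bench within 0.1 rad of upright, at rest and let go (height (world z) of wiper below 0.006 m and angle between wiper's own z axis and vertical below 0.1 rad and linear speed of wiper below 0.02 m/s and contact force between the fingers and wiper below 0.1 N and value of joint focus_lever between 0.66 and 0.84 rad and contact force between the fingers and knob above 0.5 N and velocity of joint focus_lever between -0.1 and 0.1 rad/s); the arm keeps its last pose, push and grip.
It fails at once if the lever goes past the third click (value of joint focus_lever above 0.9 rad).
It fails at once if the wiper is pressed on the glass with more than 20 N (contact force between wiper and glass above 20 N).
It fails at once if the petri dish is moved by more than 20 mm (distance of petri_dish from where it was at the start of the episode above 0.02 m).
It fails at once if the strip case is moved by more than 20 mm (distance of strip_case from where it was at the start of the episode above 0.02 m).
It fails at once if the spare block is moved by more than 20 mm (distance of spare_block from where it was at the start of the episode above 0.02 m).
It also fails if it takes over 72 s, if anything falls off the work surface, if the arm or the gripper's body presses on something with over 40 N, if the wrist force passes 120 N, or if a joint passes its speed limit or range.

ROBOT

A 6-joint arm with a two-finger parallel gripper is mounted at the origin on a cart in front of the work surface, level with it; the furniture and walls round the work are solid. World frame = base frame: x ahead of the robot, y to its left, z up, the work surface at z = 0. Lengths are in m, angles in rad, forces in N, time in s.
With the tool pointing down it reaches from about 0.375 to 0.925 m from the base axis. Payload 5.7 kg.
Tool frame: the origin (TCP) lies midway between the tips of the shut fingers; the grasp point (between the pads) lies 19 mm behind it; z points along the fingers, y is the line along which they close (so a half turn about z gives the same grasp; the last joint's range is limited). The gripper opens to 88 mm and grips with 3 to 60 N. Pads are 20 mm wide; open, the fingers measure 115 mm over their backs; the gripper's body (75 mm by 178 mm) begins 61 mm behind the grasp point.
Start: joints at [1.174, 0.359, 1.51, -0, 1.272, -0.115], TCP at [0.167, 0.576, 0.223] pointing down, gripper open.
Joint ranges: [-2.97, 2.97], [-1.01, 2.36], [0.21, 2.38], [-0.96, 4.11], [0.2, 2.71], [-2.98, 2.98]. Speed limits (rad/s): [2.39, 2.39, 3.14, 3.14, 3.14, 3.14].

INTERFACE

Orientations are given as a unit quaternion [x, y, z, w].
In Python, from bench import move_ptp, servo_line, goto_joints, move_gripper, sleep, inverse_kinematics, capture, PlanningError, close_job, spot_in, silhouettes, current_clock, current_joint_pos, current_qvel, current_joint_torque, current_position, current_orientation, current_force, current_torque, current_finger_gap, current_grip_force gives the robot as it stands. Calls block until the motion is done:
- move_ptp(position, orientation): joint-space move of the TCP to a pose.
- servo_line(position, orientation=None, rate=0.15, contact_N=None): straight line of the TCP; orientation=None keeps the orientation; rate is the mean speed in m/s. With contact_N (N) it stops when the force on the tool has changed by that much, and returns True; else False.
- goto_joints(angles): joint-space move.
- move_gripper(opening): finger opening in m; the grip force is fixed at half the most; returns when the fingers have stopped.
- sleep(seconds).
- inverse_kinematics(position, orientation): joint angles nearest the present ones, or None.
- capture(name): name is "scene" or "side" or "wrist"; returns a dict with "image" (400x640x3 uint8, blue, green, red), "range_z" (400x640 float32, m along the optical axis (not along the pixel's ray), 0 where there is no reading), "intrinsics" (3x3 intrinsics, pixels), "R" (3x3) and "t" (3): a world point X has camera coordinates R X + t. Camera axes: x right, y down, z forward; pixel columns grow to the right and rows downward; lengths in m; the calibration is good to about 2 mm. A picture is of the moment at which its call begins.
A pose or a line that the arm cannot do raises PlanningError and nothing moves.
- close_job(): hands the job in; it is judged then, once.
Trained networks look in the newest picture that a camera, given by its name, has taken for a name from the list of things; names that differ only in an ending like _2 or _b are one class to them, and where a whole thing is asked for, a point or a joint stands for the part that bears it (a point fixed in the world has none). Each returns a list of dicts, best first, with "conf" (0 to 1); they miss things now and then, are a little off and sometimes report something else, mostly with a low value. They report only what shows in the picture. A call takes as long as a camera call.
- spot_in(camera, query): "xy" ([column, row] in pixels, amid what is visible of it).
- silhouettes(camera, query): "region" (400x640 bool, what is visible of it) and "xy" ([column, row] in pixels, amid what is visible of it).
Readings, each from a call of its own:
- current_clock(): time.
- current_joint_pos(): joint angles.
- current_qvel(): joint speeds.
- current_joint_torque(): joint torques, N m.
- current_position(): TCP position.
- current_orientation(): TCP orientation.
- current_force(): force on the tool from outside, world axes, zero at the start.
- current_torque(): the same for the moment, N m.
- current_finger_gap(): finger opening in m.
- current_grip_force(): force on a finger pad.
Only numpy, scipy, OpenCV 4.12 (cv2) and the standard library are available. Lean on these libraries where they do the work, as an engineer would, in place of code of your own. Each camera call takes 0.05 s, during which the arm holds its last target. There are 200 camera calls.

## Working session

There is one attempt and no reset: what is moved stays moved. The work goes in short steps, each a Python script; the robot and the scene stay as the last script left them, time stands still between calls to the robot, and variables do not carry over. Pictures are saved under pics/ and viewed, at most 10 in all, crops included, and the job is handed in when it is done.

```bash
mkdir -p pics; ls
cat > h.py <<'E'
import numpy as np, cv2
from bench import *
def cloud(c):
    z=c["range_z"]; K=c["intrinsics"]; v,u=np.mgrid[:400,:640]
    P=np.stack([(u-K[0,2])*z/K[0,0],(v-K[1,2])*z/K[1,1],z],-1)
    W=(P-c["t"])@c["R"]; W[z<=0]=np.nan
    return W
E
python3 - <<'E'
from h import *
ims=[]
for n in ["scene","side","wrist"]:
    c=capture(n); W=cloud(c); cv2.imwrite(f"pics/{n}0.png",c["image"]); np.savez(f"{n}0.npz",W=W,**c)
    print(n,"cam at",(-c["R"].T@c["t"]).round(3))
    for q in ["viewer","glass","wiper","knob","focus_lever","petri_dish","strip_case","spare_block"]:
        for d in silhouettes(n,q)[:1]:
            p=W[d["region"]]; p=p[~np.isnan(p[:,0])]
            if len(p): print(q,round(d["conf"],2),np.round(d["xy"]),len(p),np.median(p,0).round(3),np.percentile(p,2,0).round(3),np.percentile(p,98,0).round(3))
print(current_clock(),current_orientation())
E
```

```text
pics
scene cam at [-0.756 -0.518  0.905]
viewer 0.8 [333. 217.] 1029 [0.474 0.013 0.042] [ 0.446 -0.074 -0.003] [0.552 0.117 0.087]
glass 0.53 [326. 213.] 248 [0.505 0.059 0.048] [0.474 0.008 0.042] [0.54  0.116 0.053]
knob 0.61 [342. 217.] 29 [ 0.446 -0.042  0.082] [ 0.441 -0.048  0.068] [ 0.454 -0.033  0.097]
petri_dish 0.76 [427. 244.] 301 [ 0.527 -0.378  0.012] [ 0.49 -0.42  0.  ] [ 0.574 -0.337  0.017]
strip_case 0.78 [427. 256.] 203 [ 0.448 -0.382  0.016] [ 0.435 -0.415 -0.002] [ 0.479 -0.347  0.022]
side cam at [ 0.874 -0.496  1.071]
viewer 0.84 [313. 236.] 1821 [0.518 0.009 0.05 ] [ 0.459 -0.077  0.019] [0.563 0.123 0.082]
glass 0.86 [322. 220.] 561 [0.511 0.061 0.054] [0.479 0.008 0.047] [0.542 0.121 0.058]
wiper 0.78 [347. 178.] 194 [0.471 0.291 0.025] [0.434 0.283 0.001] [0.5   0.33  0.062]
knob 0.43 [286. 235.] 44 [ 0.459 -0.044  0.093] [ 0.45  -0.048  0.071] [ 0.464 -0.035  0.104]
focus_lever 0.52 [299. 240.] 216 [ 0.499 -0.034  0.064] [ 0.451 -0.047  0.048] [ 0.553 -0.014  0.103]
petri_dish 0.71 [340. 180.] 204 [0.472 0.29  0.022] [0.436 0.282 0.001] [0.504 0.322 0.062]
strip_case 0.51 [227. 324.] 145 [ 0.457 -0.354  0.023] [ 0.434 -0.402  0.001] [ 0.596 -0.336  0.346]
spare_block 0.48 [378. 124.] 254 [0.453 0.615 0.036] [0.42  0.587 0.002] [0.48  0.659 0.046]
wrist cam at [0.089 0.599 0.385]
spare_block 0.87 [424. 384.] 1943 [0.447 0.625 0.039] [0.42  0.589 0.008] [0.474 0.661 0.041]
1.35 [ 1.40437446e-01  9.90089552e-01 -5.26688906e-05 -1.89550743e-05]
```

```bash
cat >> h.py <<'E'
def q(a): return [np.cos(a/2),np.sin(a/2),0,0]   # tool down, tool x at yaw a
def look(tag,names,cam="wrist"):
    c=capture(cam); W=cloud(c); cv2.imwrite(f"pics/{tag}.png",c["image"]); np.savez(f"{tag}.npz",W=W,**c)
    for n in names:
        for d in silhouettes(cam,n)[:1]:
            r=d["region"]; p=W[r]; p=p[~np.isnan(p[:,0])]
            np.save(f"{tag}_{n}.npy",r)
            if len(p): print(tag,n,round(d["conf"],2),np.round(d["xy"]),len(p),np.median(p,0).round(4),np.percentile(p,2,0).round(4),np.percentile(p,98,0).round(4))
    return W
E
python3 - <<'E'
from h import *
move_ptp([0.5,0.29,0.22],q(np.pi)); look("w1",["wiper"])
move_ptp([0.5,0.21,0.26],q(np.pi)); look("w2",["wiper","glass","viewer"])
move_ptp([0.5,0.03,0.26],q(np.pi)); look("v1",["glass","viewer","knob","focus_lever"])
move_ptp([0.5,-0.04,0.26],q(np.pi)); look("v2",["glass","viewer","knob","focus_lever"])
print(current_clock(),current_joint_pos(),current_force())
a=np.hstack([cv2.resize(cv2.imread(f"pics/{n}.png"),(400,250)) for n in("w1","w2")]);b=np.hstack([cv2.resize(cv2.imread(f"pics/{n}.png"),(400,250)) for n in("v1","v2")])
cv2.imwrite("pics/m1.png",np.vstack([a,b]))
E
```

```text
w1 wiper 0.6 [323. 142.] 1721 [0.4623 0.2954 0.0138] [0.4336 0.2834 0.004 ] [0.501  0.3086 0.059 ]
w2 wiper 0.76 [394. 135.] 1693 [0.4636 0.2901 0.0204] [0.4331 0.2829 0.0027] [0.5006 0.3051 0.059 ]
w2 glass 0.92 [177. 180.] 6092 [0.5077 0.0618 0.0519] [0.4779 0.0088 0.05  ] [0.54   0.1147 0.0534]
w2 viewer 0.68 [149. 174.] 18402 [0.5034 0.0289 0.0503] [ 0.4533 -0.0704  0.028 ] [0.5555 0.13   0.0932]
v1 glass 0.82 [344. 180.] 6096 [0.5079 0.0607 0.052 ] [0.478  0.0079 0.0502] [0.5397 0.1133 0.0535]
v1 viewer 0.98 [314. 176.] 17582 [0.5044 0.0256 0.0491] [ 0.4571 -0.0742  0.0357] [0.556  0.1248 0.0854]
v1 knob 0.6 [239. 133.] 434 [ 0.4531 -0.0373  0.0983] [ 0.4456 -0.0474  0.0665] [ 0.4621 -0.031   0.1002]
v1 focus_lever 0.76 [257. 170.] 1776 [ 0.4974 -0.0311  0.0619] [ 0.447  -0.0442  0.0578] [ 0.5513 -0.0124  0.0997]
v2 glass 0.77 [410. 180.] 6059 [0.5074 0.0604 0.052 ] [0.4776 0.0076 0.0502] [0.5396 0.1127 0.0536]
v2 viewer 0.76 [379. 175.] 17601 [0.5043 0.0243 0.0472] [ 0.4575 -0.0748  0.0279] [0.5561 0.1242 0.0665]
v2 knob 0.64 [316. 132.] 356 [ 0.4531 -0.0401  0.0986] [ 0.4455 -0.0482  0.0596] [ 0.462  -0.0321  0.1004]
v2 focus_lever 0.9 [327. 178.] 1645 [ 0.5029 -0.031   0.0618] [ 0.4469 -0.0455  0.0551] [ 0.5517 -0.0128  0.0997]
5.35 [-2.15831376e-01  1.81354498e-01  1.66579059e+00  2.72451964e-04
  1.29456432e+00 -1.78810988e+00] [-0.00447724 -0.44137774  0.08274844]
```

View pics/m1.png

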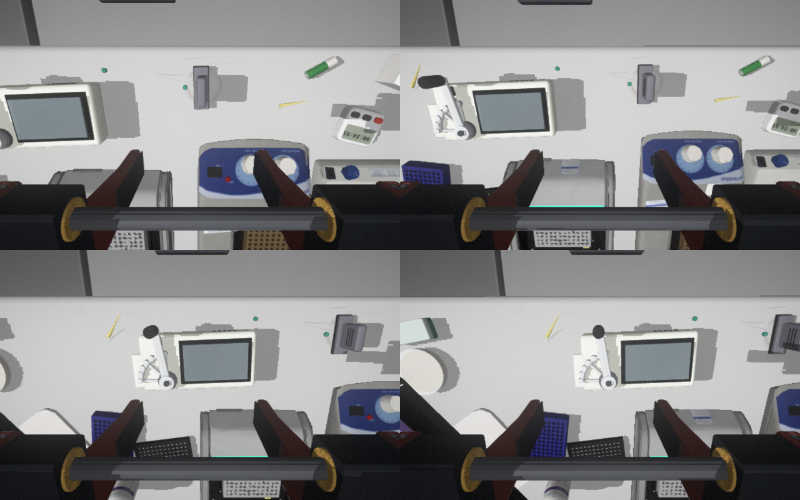

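The mosaic shows the viewer with glass at about (410,180) in v2, the knob at (316,132) on the robot side, and the hinge to the right of the quadrant below it; the wiper is upright at (323,142) in w1, and instruments stand behind. The networks' positions agree with this. Next I fit the yaws and axes, and check clearance.

Run:
```python
from h import *
def rect(P,lab):
    r=cv2.minAreaRect((P[:,:2]*1000).astype(np.float32)); print(lab,len(P),[np.round(x,1) for x in r],"med z",np.median(P[:,2]).round(4),"pct-mid",(np.percentile(P[:,:2],[1,99],0).mean(0)*1000).round(1))
for t in ["w1","w2"]:
    W=np.load(t+".npz")["W"]; box=(abs(W[...,0]-.467)<.06)&(abs(W[...,1]-.295)<.045)
    rect(W[box&(W[...,2]>.053)&(W[...,2]<.064)],t+" plate"); rect(W[box&(W[...,2]>.009)&(W[...,2]<.018)],t+" foot")
for t in ["w2","v1","v2"]:
    W=np.load(t+".npz")["W"]; r=np.load(t+"_glass.npy"); r=cv2.erode(r.astype(np.uint8),np.ones((3,3)))>0
    P=W[r]; P=P[abs(P[:,2]-.052)<.003]; rect(P,t+" glass")
    P=W[(abs(W[...,0]-.505)<.08)&(abs(W[...,1]-.025)<.13)&(abs(W[...,2]-.046)<.004)]; rect(P,t+" viewer top")
for t in ["v1","v2"]:
    W=np.load(t+".npz")["W"]
    P=W[(abs(W[...,0]-.453)<.03)&(abs(W[...,1]+.04)<.03)&(W[...,2]>.094)&(W[...,2]<.104)]; rect(P,t+" knob top")
    P=W[(W[...,0]>.47)&(W[...,0]<.57)&(abs(W[...,1]+.03)<.03)&(W[...,2]>.059)&(W[...,2]<.09)]; rect(P,t+" arm")
    x=P[:,0]; print([(round(a,3),P[(x>=a)&(x<a+.01)][:,1].mean().round(4),np.ptp(P[(x>=a)&(x<a+.01)][:,1]).round(4),np.median(P[(x>=a)&(x<a+.01)][:,2]).round(4)) for a in np.arange(.47,.56,.01) if ((x>=a)&(x<a+.01)).any()])
# tall stuff
for t in ["w1","v1","v2"]:
    W=np.load(t+".npz")["W"]
    for y in np.arange(-.3,.4,.05):
        for lo in (.06,.12):
            P=W[(abs(W[...,1]-y)<.025)&(W[...,2]>lo)&(W[...,2]<.5)&(W[...,0]>.565)&(W[...,0]<.8)]
            if len(P)>20: print(t,round(y,2),lo,"minx",np.percentile(P[:,0],2).round(3),"maxz",P[:,2].max().round(3))
```

```text
w1 plate 709 [array([468.1, 295.8]), array([43.2, 13.9]), np.float64(0.6)] med z 0.0574 pct-mid [468.  295.9]
w1 foot 810 [array([468. , 295.5]), array([68.9, 23.6]), np.float64(0.8)] med z 0.0128 pct-mid [467.9 295.6]
w2 plate 584 [array([468.1, 295.7]), array([44.1, 14.4]), np.float64(1.4)] med z 0.0574 pct-mid [467.9 295.5]
w2 foot 666 [array([468.2, 295.5]), array([70.3, 24.1]), np.float64(1.1)] med z 0.0129 pct-mid [467.9 295. ]
w2 glass 5741 [array([509.2,  61.5]), array([ 63.2, 108.8]), np.float64(2.6)] med z 0.0519 pct-mid [508.9  61.8]
w2 viewer top 7958 [array([510.6,  23.5]), array([ 97.9, 214. ]), np.float64(2.2)] med z 0.045 pct-mid [509.7  24.7]
v1 glass 5753 [array([509.3,  60.4]), array([ 63.5, 109. ]), np.float64(1.7)] med z 0.052 pct-mid [508.9  60.6]
v1 viewer top 8211 [array([510.2,  23.4]), array([ 98.2, 212.7]), np.float64(2.4)] med z 0.0451 pct-mid [509.8  24. ]
v2 glass 5721 [array([508.5,  60.4]), array([ 62.7, 107.9]), np.float64(2.4)] med z 0.052 pct-mid [508.6  60.1]
v2 viewer top 8286 [array([510.2,  23.2]), array([ 98.2, 212.5]), np.float64(2.3)] med z 0
[... 2060 characters left out ...]
 0.072
w1 0.3 0.06 minx 0.619 maxz 0.072
w1 0.35 0.06 minx 0.577 maxz 0.096
v1 -0.15 0.06 minx 0.773 maxz 0.076
v1 -0.1 0.06 minx 0.774 maxz 0.075
v1 0.05 0.06 minx 0.635 maxz 0.073
v1 0.1 0.06 minx 0.634 maxz 0.072
v1 0.15 0.06 minx 0.635 maxz 0.072
v1 0.2 0.06 minx 0.634 maxz 0.07
v1 0.25 0.06 minx 0.633 maxz 0.072
v1 0.3 0.06 minx 0.617 maxz 0.071
v1 0.35 0.06 minx 0.573 maxz 0.073
v2 -0.2 0.06 minx 0.785 maxz 0.067
v2 -0.15 0.06 minx 0.773 maxz 0.077
v2 -0.1 0.06 minx 0.774 maxz 0.076
v2 0.05 0.06 minx 0.635 maxz 0.072
v2 0.1 0.06 minx 0.663 maxz 0.073
v2 0.15 0.06 minx 0.633 maxz 0.071
v2 0.2 0.06 minx 0.632 maxz 0.066
v2 0.25 0.06 minx 0.632 maxz 0.066
v2 0.3 0.06 minx 0.615 maxz 0.069
```

```bash
cat >> h.py <<'E'
G=np.array([.509,.0605]); YV=.040; WP=np.array([.468,.2956]); H=np.array([.5424,-.0225])
A0=np.pi
def gp(x,y,z): c,s=np.cos(YV),np.sin(YV); return [G[0]+c*x-s*y,G[1]+s*x+c*y,z]
def st(l=""): print(l,"t",round(current_clock(),2),"p",np.round(current_position(),4),"F",np.round(current_force(),2),"gap",round(current_finger_gap(),4),"grip",round(current_grip_force(),1))
E
python3 - <<'E'
from h import *
a=A0+.017
move_ptp([*WP,.12],q(a)); servo_line([*WP,.019],rate=.1); st("down")
move_gripper(0.0); st("grip")
servo_line([*WP,.12],rate=.12); st("up")
look("g1",["wiper"])
move_ptp(gp(0,.041,.11),q(A0+YV)); st("above"); look("g2",["wiper"])
E
```

```text
down t 7.88 p [0.4685 0.2958 0.0195] F [ 0.17  0.42 -0.39] gap 0.0879 grip 0.0
grip t 9.0 p [0.468  0.2955 0.019 ] F [-0.63  0.07 -0.78] gap 0.0143 grip 30.0
up t 9.99 p [0.4674 0.2953 0.1194] F [-0.19  0.02 -1.49] gap 0.0143 grip 30.0
g1 wiper 0.92 [316. 245.] 5895 [0.4478 0.2953 0.1457] [0.432  0.284  0.1042] [0.4775 0.3064 0.1591]
above t 10.9 p [0.5073 0.1021 0.1099] F [-0.59 -0.39 -1.8 ] gap 0.0137 grip 30.0
g2 wiper 0.66 [318. 245.] 6018 [0.4877 0.1018 0.1364] [0.4719 0.0901 0.0943] [0.5173 0.1129 0.1496]
```

View pics/g2.png

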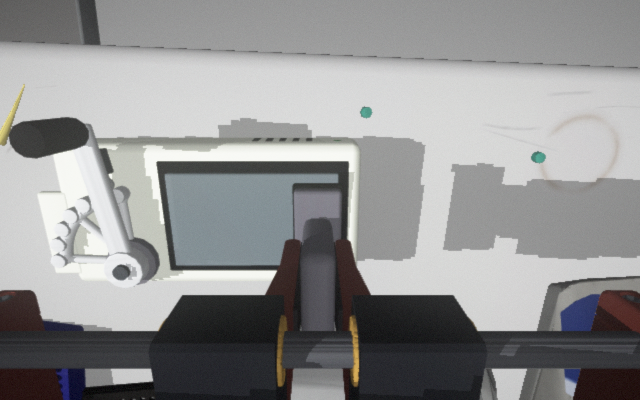

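The wiper is held square at (318,245), over the +y end of the glass at about (265,215). Now I press and wipe.

Run:
```python
from h import *
import sys
servo_line(gp(0,.041,.077),rate=.08); sleep(.2); st("pre"); f0=np.array(current_force())
hit=servo_line(gp(0,.041,.066),rate=.01,contact_N=2.5); st(f"hit {hit}")
z=current_position()[2]
for _ in range(8):
    f=current_force()[2]-f0[2]
    if f>5.5: break
    z-=.0005; servo_line(gp(0,.041,z),rate=.01); sleep(.1)
st("pressed"); print("f",f,"z",z)
if not 4<f<12: sys.exit("stop")
for y in np.arange(.033,-.04,-.008):
    servo_line(gp(0,y,z),rate=.03); f=current_force()[2]-f0[2]; print(round(y,3),np.round(current_force(),1),round(f,2))
    if f<4: z-=.0007
    if f>10: z+=.0007
sleep(.2); st("end")
```

```text
pre t 11.77 p [0.5079 0.1015 0.0775] F [-0.42 -0.81 -1.05] gap 0.014 grip 30.0
hit True t 12.5 p [0.5073 0.1014 0.0696] F [1.03 0.55 1.64] gap 0.0141 grip 30.0
pressed t 13.2 p [0.5074 0.1015 0.0687] F [-1.4  -0.68  4.91] gap 0.014 grip 30.0
f 5.957463425684761 z 0.06861957228985138
0.033 [-0.1  0.   4.7] 5.7
0.025 [-0.6 -0.8  5.3] 6.35
0.017 [-1.2 -0.7  3.5] 4.58
0.009 [ 0.4 -0.8  5.2] 6.28
0.001 [-0.2 -0.4  4.6] 5.61
-0.007 [-0.1 -0.4  4.9] 5.96
-0.015 [-0.2 -0.2  4.4] 5.41
-0.023 [ 0.4 -0.5  5.6] 6.62
-0.031 [-1.3 -1.3  5.4] 6.4
-0.039 [ 0.2 -0.1  4.8] 5.8
end t 17.57 p [0.5106 0.0211 0.0686] F [-1.15 -2.52  3.71] gap 0.0136 grip 30.0
```

Run:
```python
from h import *
servo_line(gp(0,-.036,.12),rate=.1)
move_ptp([*WP,.10],q(A0+.017)); servo_line([*WP,.026],rate=.1); sleep(.15); st("pre")
hit=servo_line([*WP,.016],rate=.012,contact_N=2.5); st(f"hit {hit}")
move_gripper(.06); sleep(.2); st("open")
servo_line([*WP,.14],rate=.12)
W=look("p1",["wiper"]); st()
move_ptp([.455,.0,.19],q(A0)); 
W=look("p2",["wiper","knob"]); 
for lo,hi,cx,cy in ((.053,.064,.468,.2956),(.009,.018,.468,.2956),(.094,.104,.454,-.039)):
    P=W[(abs(W[...,0]-cx)<.06)&(abs(W[...,1]-cy)<.045)&(W[...,2]>lo)&(W[...,2]<hi)]
    if len(P)>20: print(len(P),cv2.minAreaRect((P[:,:2]*1000).astype(np.float32)),np.median(P[:,2]))
st()
```

```text
pre t 20.34 p [0.4686 0.2959 0.0267] F [-0.56  0.21 -1.47] gap 0.0139 grip 30.0
hit True t 20.95 p [0.4679 0.2956 0.0189] F [ 0.12 -0.23  5.24] gap 0.0139 grip 30.0
open t 22.01 p [0.4673 0.2953 0.0184] F [-0.88  0.37 -0.48] gap 0.06 grip 0.0
p1 wiper 0.62 [321. 190.] 2567 [0.4574 0.2959 0.0143] [0.4329 0.2841 0.0039] [0.4977 0.3083 0.0587]
 t 23.27 p [0.4674 0.2953 0.1391] F [-1.18 -0.14  0.13] gap 0.0599 grip 0.0
p2 wiper 0.76 [618. 192.] 3020 [0.4656 0.2888 0.0136] [0.4326 0.2826 0.0014] [0.5003 0.3049 0.0465]
p2 knob 0.55 [269. 199.] 666 [ 0.4509 -0.0383  0.0982] [ 0.4455 -0.047   0.0669] [ 0.4613 -0.0311  0.0999]
1199 ((467.26568603515625, 295.2582702636719), (69.44564056396484, 25.744680404663086), 0.3999820351600647) 0.012930580680583236
437 ((453.886474609375, -39.58775329589844), (16.98484230041504, 16.878259658813477), 55.126220703125) 0.09876034362198953
 t 24.57 p [0.4552 0.001  0.1898] F [-0.09 -0.37  0.83] gap 0.0599 grip 0.0
```

View pics/p1.png

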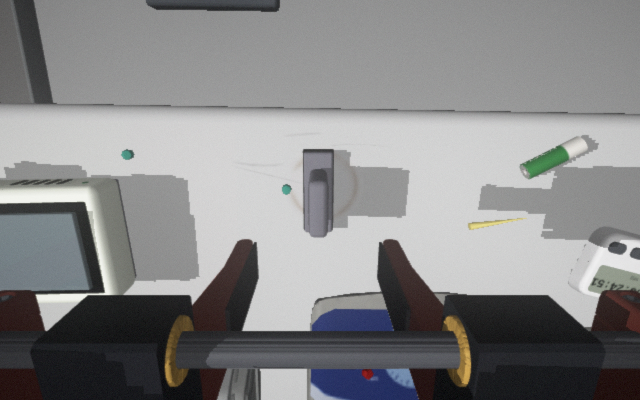

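View pics/p2.png

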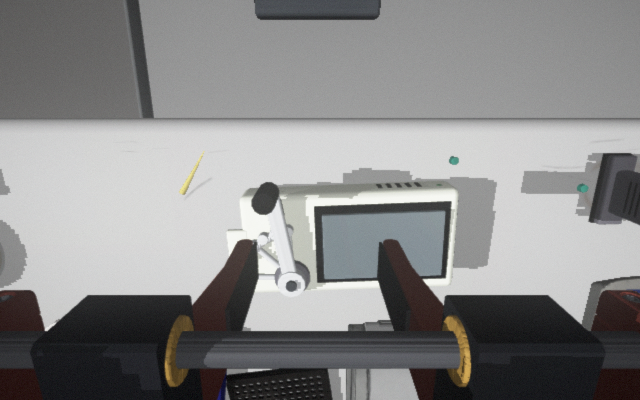

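The wiper stands upright, released, at (318,195) in p1; the knob is at (268,195) in p2 with its lever at rest. Now I take the knob and move it along the arc.

Run:
```python
from h import *
K=np.array([.454,-.0395]); v=K-H; R=.09; th0=np.arctan2(v[1],v[0])%(2*np.pi); print("th0-pi",th0-np.pi,np.hypot(*v))
def kp(t): return [H[0]+R*np.cos(th0+t),H[1]+R*np.sin(th0+t),.067]
def ang(): p=np.array(current_position())[:2]-H; return np.arctan2(p[1],p[0])%(2*np.pi)-th0
print("ik end",inverse_kinematics(kp(.75),q(th0+.75)))
p=kp(0); move_ptp([p[0],p[1],.14],q(th0)); 
print("contact",servo_line(p,rate=.08,contact_N=8)); st("at knob")
move_gripper(0.0); st("grip"); print("ang",ang())
for t in np.arange(.05,.76,.05):
    servo_line(kp(t),q(th0+t),rate=.03)
    print(round(t,2),round(ang(),3),np.round(current_force(),1),round(current_finger_gap(),4))
    if abs(t%.25)<.01 or abs(t%.25-.25)<.01: sleep(.15)
sleep(.3); st("end"); print(ang())
look("k1",["knob","focus_lever"]); look("k2",["knob","focus_lever"],"side"); look("k3",["knob","focus_lever"],"scene")
```

```text
th0-pi 0.18998828791871558 0.09001977560514132
ik end [-3.30777303e-01  4.21474150e-01  1.89157229e+00 -4.44089210e-16
  8.28546217e-01 -2.84156192e+00]
contact False
at knob t 26.01 p [ 0.4544 -0.0395  0.0674] F [ 0.13 -0.98  0.6 ] gap 0.06 grip 0.0
grip t 26.74 p [ 0.4543 -0.0402  0.0671] F [-0.57 -3.98  0.91] gap 0.0174 grip 30.0
ang 0.007753210904433594
0.05 0.031 [1.2 6.8 3.3] 0.0172
0.1 0.079 [-1.1  7.5  3.8] 0.0173
0.15 0.132 [0.1 5.1 5.1] 0.0171
0.2 0.19 [-1.5  2.8  2.5] 0.0175
0.25 0.247 [-0.8  1.8  4.1] 0.0172
0.3 0.284 [-1.8  7.   7.4] 0.0173
0.35 0.335 [-2.8  6.8  4.7] 0.0173
0.4 0.39 [-2.4  3.2  3.9] 0.0173
0.45 0.448 [-3.3  1.4  2.4] 0.0175
0.5 0.497 [-4.1  0.1  4.9] 0.0175
0.55 0.53 [-6.4  4.3  6.7] 0.0171
0.6 0.578 [-6.   2.9  8.8] 0.0174
0.65 0.636 [-5.5  1.3  6.8] 0.0172
0.7 0.696 [-5.4 -1.5  5.8] 0.0174
0.75 0.748 [-4.9 -2.2  5.4] 0.0178
end t 31.99 p [ 0.4888 -0.0957  0.067 ] F [-4.51 -1.76  5.47] gap 0.0173 grip 30.0
0.7486371547509836
k1 knob 0.64 [319. 281.] 2473 [ 0.4858 -0.0988  0.0971] [ 0.4795 -0.1038  0.0654] [ 0.4958 -0.0873  0.0999]
k1 focus_lever 0.74 [328. 292.] 7387 [ 0.487  -0.0624  0.0607] [ 0.4609 -0.1036  0.017 ] [0.5502 0.0589 0.0997]
k2 focus_lever 0.58 [308. 245.] 64 [ 0.5361 -0.0333  0.0636] [ 0.5183 -0.0508  0.0448] [ 0.5498 -0.0176  0.0693]
k3 focus_lever 0.54 [355. 215.] 70 [ 0.51   -0.0588  0.0582] [ 0.4288 -0.1024  0.015 ] [ 0.5664 -0.0183  0.1262]
```

Run:
```python
from h import *
W=np.load("k1.npz")["W"]; r=np.load("k1_knob.npy")
P=W[r&(W[...,2]>.095)&(W[...,2]<.103)]; c=cv2.minEnclosingCircle((P[:,:2]*1000).astype(np.float32)); print(c)
A=W[(W[...,2]>.058)&(W[...,2]<.063)&(np.hypot(W[...,0]-H[0],W[...,1]-H[1])<.08)&(np.hypot(W[...,0]-H[0],W[...,1]-H[1])>.025)&(W[...,0]>.47)&(W[...,1]<-.02)]
if len(A):
    d=np.median(A[:,:2],0)-H; print("arm",len(A),np.arctan2(d[1],d[0])%(2*np.pi)-np.pi-.19)
d=np.array(c[0])/1000-H; print("knob ang",np.arctan2(d[1],d[0])%(2*np.pi)-np.pi-.19)
st(); print(current_qvel().__repr__())
```

```text
((487.99200439453125, -95.08074951171875), 9.294118881225586)
arm 489 0.7472110156590461
knob ang 0.7375383374904163
 t 32.44 p [ 0.4888 -0.0957  0.067 ] F [-4.77 -1.95  4.98] gap 0.0177 grip 30.0
array([-6.48891064e-04,  1.76022155e-03,  5.24677002e-04, -2.99243776e-04,
       -2.94961071e-05, -1.24391159e-03])
```

View pics/k1.png

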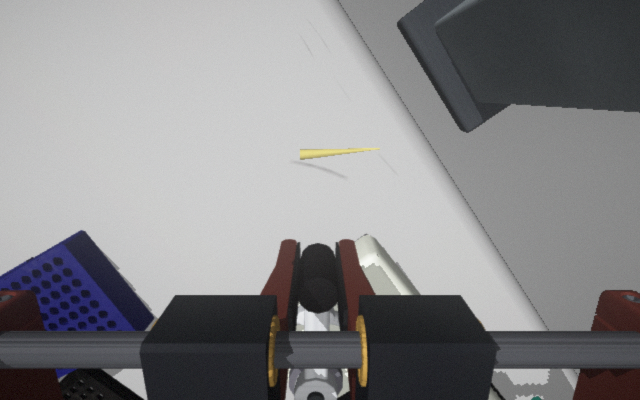

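The knob is held between the pads at (319,275). The lever measures about 0.74 to 0.75 rad, the third notch, and it is still, so I hand in.

```bash
python3 -c "
from bench import close_job
print(close_job())"
```

```text
the job is handed in; nothing more can be done
None
```

The job is handed in, verdict not shown: I wiped the glass end to end at about 6 N, stood the wiper back upright on the bench and let go of it, and the gripper is holding the knob still in the third notch (measured at about 0.74–0.75 rad).

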